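Nest the graded parts cups and put the lid on

TASK

Put the round steel parts cups away as one nest in the wide low pot on the bench: set the widest cup upright inside the pot, the middle one inside that, then the slimmest inside that, each standing on the floor of the one before. Finish by covering the slimmest cup with the lid of its own shape, seated level with its spigot in the mouth. The square cup, the square lid and the other loose things on the bench stay where they are.

Things in the scene. Friction and masses are not known exactly. Their poses are not given: they have to be found in the camera images.
- pot_mid (a point): the wide low pot, plain bare steel, 78 mm outside diameter, 46 mm high, wall 3 mm (inside 72 mm), 0.45 kg, loose on the bench, empty. The point is on its axis half-way up, 23 mm above its underside; z is the axis. Round, open top; the diameter given is at the rim, the wall tapers evenly to 6 mm less at the foot; floor 3 mm thick. A nested cup's rim stands 18 mm above the rim round it.
- cup_wide_mid (a point): the widest cup, plain bare steel, 64 mm outside diameter, 61 mm high, wall 2.5 mm (inside 59 mm), 0.14 kg. The point is on its axis half-way up, 30.5 mm above its underside; z is the axis. Round, open top; the diameter given is at the rim, the wall tapers evenly to 6 mm less at the foot; floor 3 mm thick. Fits in the pot with 4 mm to spare all round.
- cup_mid_mid (a point): the middle cup, plain bare steel, 51 mm outside diameter, 76 mm high, wall 2.5 mm (inside 46 mm), 0.12 kg. The point is on its axis half-way up, 38 mm above its underside; z is the axis. Round, open top; the diameter given is at the rim, the wall tapers evenly to 6 mm less at the foot; floor 3 mm thick. Fits in the widest cup with 4 mm to spare all round.
- cup_slim_mid (a point): the slimmest cup, plain bare steel, 38 mm outside diameter, 91 mm high, wall 2.5 mm (inside 33 mm), 0.10 kg. The point is on its axis half-way up, 45.5 mm above its underside; z is the axis. Round, open top; the diameter given is at the rim, the wall tapers evenly to 6 mm less at the foot; floor 3 mm thick. Fits in the middle cup with 4 mm to spare all round.
- round_lid_knob (a point): the round lid, plain bare steel, lying right way up: disc 44 mm across, 3.5 mm thick; spigot below it 6 mm deep, 27 mm across (22 at the bevelled foot), enters the slimmest cup; round knob on top, 20 mm across, on a 10 mm neck. Point: on the axis in the knob, 24 mm above the underside, 18 above the disc's underside (rests on the rim), 7 below the knob's top. z is the axis. 0.06 kg.
- square_cup_mid (a point): a square cup that is no part of the nest, plain bare steel, 46 x 46 mm, 76 mm high, open at the top, loose. The point is on its axis half-way up, 38 mm above its underside. It stays where it is.
- square_lid_knob (a point): the square cup's lid, plain bare steel, a 50 x 50 mm plate with a square spigot below and the same knob as the round lid. The point is in the knob's middle, 24 mm above its underside. It stays where it is.
- blank_box: a white cardboard box of key blanks, 59 x 101 x 30 mm, loose; origin under its centre. It stays where it is.
- lock_cylinder: a round brass lock cylinder, 35 mm across, 30 mm high, standing, loose; origin under its centre. It stays where it is.
- tin: a closed yellow round tin with a grey lid, 58 mm across, 58 mm high, loose; origin under its centre. It stays where it is.
- bench_grinder: a red double-ended bench grinder bolted to the bench, an obstacle left of the work: it reaches 102 mm from its origin towards the robot (two tool rests, up to 114 mm high; eye shields 80 mm out, 170 to 225 mm high) and 156 mm to either side; 225 mm high.
- code_machine: a black code-cutting punch behind the work, fixed, an obstacle: it reaches 104 mm from its origin towards the robot and about 118 mm to either side; 257 mm high, the front 35 mm only 30 mm high.

How it is judged:
On the way, in this order (a step that is already met when the one before it is completed fails the run):
1. the widest cup stands on the pot's floor (horizontal distance between cup_wide_mid and pot_mid below 0.007 m and z of cup_wide_mid in the frame of pot_mid between 0.0065 and 0.0145 m and angle between cup_wide_mid's own z axis and vertical below 0.1 rad), for 0.2 s.
2. the middle cup stands on the widest cup's floor (all of step 1 and horizontal distance between cup_mid_mid and cup_wide_mid below 0.007 m and z of cup_mid_mid in the frame of cup_wide_mid between 0.0065 and 0.0145 m and angle between cup_mid_mid's own z axis and vertical below 0.1 rad), for 0.2 s.
3. the slimmest cup stands on the middle cup's floor (all of step 2 and horizontal distance between cup_slim_mid and cup_mid_mid below 0.007 m and z of cup_slim_mid in the frame of cup_mid_mid between 0.0065 and 0.0145 m and angle between cup_slim_mid's own z axis and vertical below 0.1 rad), for 0.2 s.
At the end, for the whole second after the job is handed in: Pot upright on the bench; widest cup in it, middle cup in that, slimmest in that, each on the other's floor (4 mm), within 7 mm of its axis, upright (0.1 rad); round lid level on the slimmest cup, spigot in its mouth (height 3 mm, axis 6 mm); all released (all of step 3 and height (world z) of pot_mid between 0.018 and 0.028 m and angle between each of pot_mid, round_lid_knob's own z axis and vertical below 0.1 rad and horizontal distance between round_lid_knob and cup_slim_mid below 0.006 m and z of round_lid_knob in the frame of cup_slim_mid between 0.0605 and 0.0665 m); the robot touches nothing.
It fails at once if the square cup, the square lid or another loose bystander was moved more than 3 cm (distance of any of square_cup_mid, square_lid_knob, blank_box, lock_cylinder, tin from where it was at the start of the episode above 0.03 m).
It also fails if it takes over 72 s, if anything falls off the work surface, if the arm or the gripper's body presses on something with over 40 N, if the wrist force passes 120 N, or if a joint passes its speed limit or range.

ROBOT

A 6-joint arm with a two-finger parallel gripper is mounted at the origin on a cart in front of the work surface, level with it; the furniture and walls round the work are solid. World frame = base frame: x ahead of the robot, y to its left, z up, the work surface at z = 0. Lengths are in m, angles in rad, forces in N, time in s.
With the tool pointing down it reaches from about 0.325 to 0.775 m from the base axis. Payload 9.3 kg.
Tool frame: the origin (TCP) lies on the front face of the gripper's body, between the roots of the fingers; the fingertips stand tcp_to_tips ahead of it and the grasp point (between the pads) lies 54 mm ahead of it (tcp_to_tips is the distance from the TCP to the fingertips, in m); z points along the fingers, y is the line along which they close (so a half turn about z gives the same grasp; the last joint's range is limited). The gripper opens to 85 mm and grips with 20 to 120 N. Pads are 22 mm wide; open, the fingers measure 114 mm over their backs; the gripper's body (76 mm by 85 mm) begins 54 mm behind the grasp point. The pads swing forward as they close: fully open they stand 13 mm farther back than shut.
Start: joints at [1.161, 0.259, 0.021, 1.334, 0, 1.418], TCP at [0.14, 0.532, 0.304] pointing down, gripper open.
Joint ranges: [-3.04, 3.04], [-0.91, 1.82], [-1.04, 1.36], [-1.92, 1.95], [-1.52, 1.45], [-3.14, 3.14]. Speed limits (rad/s): [2.22, 2.22, 2.79, 3.14, 3.14, 3.14].

INTERFACE

Orientations are given as [roll, pitch, yaw] about the fixed x, y, z axes, in that order (R = Rz(yaw) Ry(pitch) Rx(roll)).
In Python, from workcell import get_state, read_camera, finish_job, tcp_to_tips gives the robot as it stands. The module is installed in compiled form; this text tells all that it offers.
- The arm moves only by the shell command python3 -m inch 'ROWS'. ROWS is JSON, a list that holds one entry, the list of rows, each a list of 7 numbers: the finger opening in cm, from 0 to 8.54, then the shift along the world's x, y, z in cm, then the turn, a rotation vector about the world's x, y, z in degrees. In form: [[[fingers, tx, ty, tz, rx, ry, rz], ...]]. A call has 1 to 8 rows; each row shifts and turns the commanded pose from where the row before left it; what a row does not reach is not made up. A row lasts 1/12 s, in which the tool goes at most 41.7 mm and 7.16 degrees, less where a joint would pass 70% of its speed; a pose out of reach is approached as far as the arm can. A call is refused whole if a number of a shift passes 4.17 or a number of a turn 7.16, either way. A call with a gripper value outside its range is refused whole. The fingers move at their own pace and stop on an object; the grip force is fixed at half the most. Time passes only in rows, so rows that do not move let the fingers close. It gives the time, the measured TCP pose, the force, the opening and the grip force at its end, in the units of the state.
- get_state(): the state, without advancing time (a new reading comes with each control period).
- read_camera(name): name is "scene" or "top" or "wrist"; returns a dict with "frame" (384x512x3 uint8, red, green, blue), "mtx" (3x3 intrinsics, pixels), "R" (3x3) and "t" (3): a world point X has camera coordinates R X + t. Camera axes: x right, y down, z forward; pixel columns grow to the right and rows downward; lengths in m; the calibration is good to about 2 mm. A picture is of the moment at which its call begins. There is no depth.
- finish_job(): hands the job in; it is judged then, once.
The state is a dict: "time": time; "joint_pos": joint angles; "joint_vel": joint speeds; "joint_efforts": joint torques, N m; "tcp_pos": TCP position; "ee_rot": TCP orientation; "contact_force": force on the tool from outside, world axes, zero at the start; "wrist_torque": the same for the moment, N m; "gripper_width": finger opening in m; "grip_force": force on a finger pad.
Only numpy, scipy, OpenCV 4.12 (cv2) and the standard library are available. Lean on these libraries where they do the work, as an engineer would, in place of code of your own. Each camera call takes 0.05 s, during which the arm holds its last target. There are 200 camera calls.

## Working session

There is one attempt and no reset: what is moved stays moved. The work goes in short steps, Python scripts to look and compute and a shell command to move; the robot and the scene stay as the last step left them, time stands still between calls to the robot, and variables do not carry over. Pictures are saved under pics/ and viewed, at most 10 in all, crops included, and the job is handed in when it is done.

```bash
mkdir -p pics
cat > h.py <<'E'
import numpy as np, cv2
from workcell import *
def snap(n,f):
    c=read_camera(n); np.savez(f'pics/{f}.npz',**c); cv2.imwrite(f'pics/{f}.png',c['frame'][:,:,::-1]); return c
def ray(c,u,v,z):
    d=c['R'].T@np.linalg.inv(c['mtx'])@np.array([u,v,1.]); o=-c['R'].T@c['t']
    return o+d*(z-o[2])/d[2]
def proj(c,X):
    p=c['mtx']@(c['R']@np.array(X)+c['t']); return p[:2]/p[2]
E
python3 - <<'E'
from h import *
a=snap('top','top0');b=snap('scene','sc0')
for c in(a,b): print(c['mtx'][0,0],-c['R'].T@c['t'],c['R'][2])
s=get_state();print(s['tcp_pos'],s['ee_rot'],s['gripper_width'],tcp_to_tips,s['time'])
E
```

```text
396.0199948913523 [ 0.34489007 -0.17967357  1.15298671] [ 0.20095078  0.01387842 -0.97950302]
409.57709248557126 [ 0.10526162 -0.99954064  1.17131142] [ 0.30091811  0.56432804 -0.76875364]
[0.1396233  0.53182225 0.30330719] [-3.14038458e+00 -1.72610542e-04  2.88483457e+00] 0.08528325173134396 0.0726 0.1
```

View pics/top0.png

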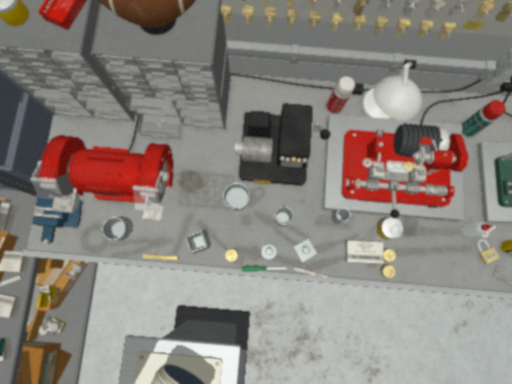

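View pics/sc0.png

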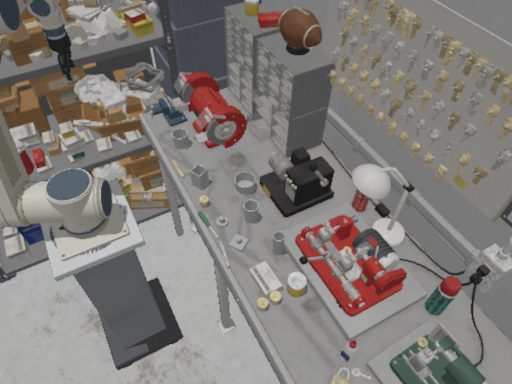

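Run:
```python
from h import *
c=np.load('pics/top0.npz')
f=c['frame'][:,:,::-1]
a=cv2.resize(f[175:275,90:250],None,fx=5,fy=5,interpolation=cv2.INTER_CUBIC)[:300+0]
a=cv2.resize(f[180:272,95:255],(800,300*460//300*1),interpolation=cv2.INTER_CUBIC)
b=cv2.resize(f[180:272,240,None] if 0 else f[180:272,240:400],(800,460),interpolation=cv2.INTER_CUBIC)
s=np.vstack([a,b]); s=cv2.resize(s,(522,600)) if 0 else s
cv2.imwrite('pics/tL.png',a);cv2.imwrite('pics/tR.png',b)
for n,u,v,z in [('g1',116,226,.06),('pot?',237,194,.046),('mid',283,214,.076),('slim',342,214,.091),('sq',198,240,.076),('rl',268,252,.02),('sl',305,250,.02),('box',365,250,.03),('tin',391,228,.058),('lock',232,255,.03)]: print(n,ray(c,u,v,z).round(3))
```

```text
g1 [0.444 0.212 0.06 ]
pot? [ 0.565 -0.112  0.046]
mid [ 0.515 -0.245  0.076]
slim [ 0.526 -0.404  0.091]
sq [ 0.424 -0.021  0.076]
rl [ 0.411 -0.214  0.02 ]
sl [ 0.426 -0.318  0.02 ]
box [ 0.44  -0.485  0.03 ]
tin [ 0.504 -0.548  0.058]
lock [ 0.394 -0.114  0.03 ]
```

View pics/tL.png

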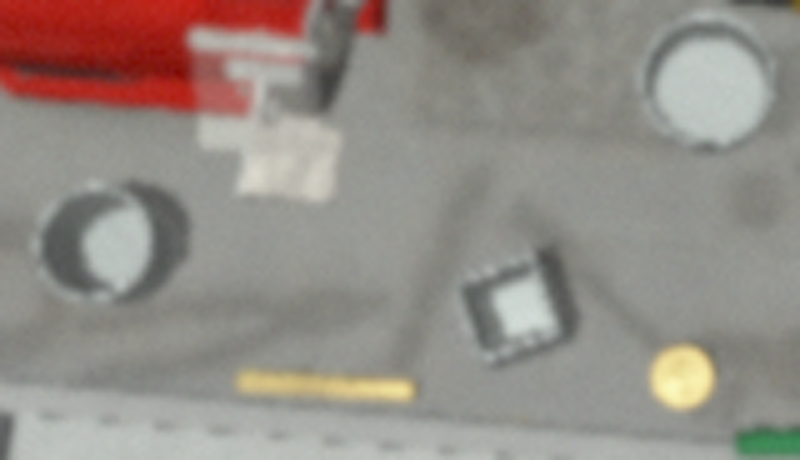

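View pics/tR.png

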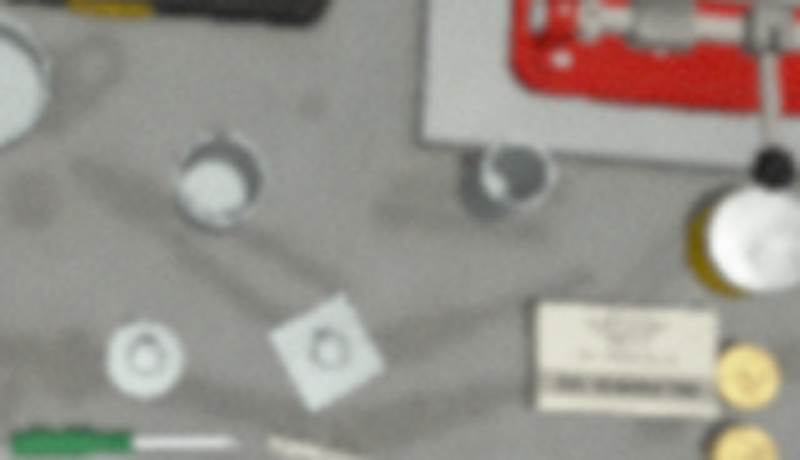

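The top view shows, in full-image pixels, the pot at (236,196), wide cup at (114,228), middle cup at (284,216), slim cup at (343,215) and round lid knob at (269,251). The square cup is at (198,241), and the square lid, box and tin are off to the right. Next I'll turn these into points and check the sizes.

Run:
```python
from h import *
c=np.load('pics/top0.npz')
def P(n,ox,x0,x1,y0,y1,z):
    F=lambda x,y:((x+.5)/5-.5+ox,(y+.5)/5-.5+180)
    m=ray(c,*F((x0+x1)/2,(y0+y1)/2),z); w=np.linalg.norm(ray(c,*F(x0,(y0+y1)/2),z)-ray(c,*F(x1,(y0+y1)/2),z)); h=np.linalg.norm(ray(c,*F((x0+x1)/2,y0),z)-ray(c,*F((x0+x1)/2,y1),z))
    print(n,m.round(4),w.round(3),h.round(3))
P('wide',95,37,155,180,302,.061)
P('pot',95,642,775,12,150,.046)
P('mid',240,177,264,133,228,.076)
P('slim',240,482,553,140,210,.091)
P('lid',240,106,184,320,398,.0095)
P('knob',240,131,165,337,373,.028)
s=get_state();print(s['tcp_pos'],s['joint_pos'])
```

```text
wide [0.438  0.2167 0.061 ] 0.065 0.068
pot [ 0.56   -0.1107  0.046 ] 0.076 0.08
mid [ 0.5101 -0.2475  0.076 ] 0.048 0.053
slim [ 0.5248 -0.4068  0.091 ] 0.039 0.038
lid [ 0.4137 -0.2161  0.0095] 0.045 0.044
knob [ 0.4149 -0.217   0.028 ] 0.019 0.02
[0.1396233  0.53182225 0.30330719] [ 1.16142340e+00  2.59169631e-01  2.08350157e-02  1.33368199e+00
 -1.30512148e-05  1.41818140e+00]
```

```bash
python3 -m inch '[[[8.5,2.3,-2.4,0,0,0,1.8],[8.5,2.3,-2.4,0,0,0,1.8],[8.5,2.3,-2.4,0,0,0,1.8],[8.5,2.3,-2.4,0,0,0,1.8],[8.5,2.3,-2.4,0,0,0,1.8],[8.5,2.3,-2.4,0,0,0,1.8],[8.5,2.3,-2.4,0,0,0,1.8],[8.5,2.3,-2.4,0,0,0,1.8]]]' && python3 -m inch '[[[8.5,2.3,-2.4,0,0,0,0],[8.5,2.3,-2.4,-1,0,0,0],[8.5,2.3,-2.4,-2,0,0,0],[8.5,2.3,-2.4,-2,0,0,0],[8.5,2.2,-2.7,-1,0,0,0],[8.5,0,0,0,0,0,0],[8.5,0,0,0,0,0,0]]]'
python3 - <<'E'
from h import *
c=snap('wrist','w1'); print(get_state()['tcp_pos'],get_state()['ee_rot'],get_state()['joint_pos'],-c['R'].T@c['t'],c['R'][2])
E
```

```text
time: 0.77
tcp_pos: [0.3244, 0.3386, 0.3037]
ee_rot: [-3.141, -0.0, 3.138]
contact_force: [-0.1, 0.7, -1.1]
gripper_width: 0.0847
grip_force: 0.0
time: 1.35
tcp_pos: [0.4383, 0.2155, 0.2428]
ee_rot: [-3.141, -0.002, 3.133]
contact_force: [0.5, 0.4, -0.0]
gripper_width: 0.0848
grip_force: 0.0
[0.43781574 0.21644034 0.24348959] [-3.14141276e+00 -1.28429182e-03  3.13427705e+00] [ 2.87015881e-01  1.81798783e-01 -2.37118157e-01  1.15316064e+00
  2.00411144e-04  2.94331240e-01] [0.36209317 0.2163997  0.31366186] [ 0.29693078 -0.00401411 -0.95489057]
```

View pics/w1.png

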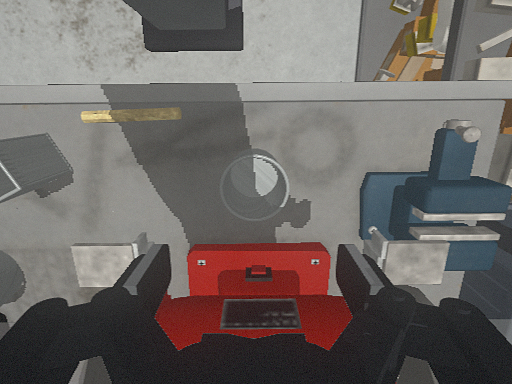

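The wrist view shows the wide cup's rim centred at about (254,187). The grinder's two tool rests are at (105,265) and (405,262), outside the fingers.

Run:
```python
from h import *
c=np.load('pics/w1.npz')
print(ray(c,254.5,187,.061),ray(c,220,187,.061),ray(c,289,187,.061),'rests',ray(c,140,245,.114),ray(c,368,240,.114))
```

```text
[0.43533893 0.21670494 0.061     ] [0.43504708 0.18500524 0.061     ] [0.43563068 0.24839486 0.061     ] rests [0.46594434 0.12753612 0.114     ] [0.46324118 0.30365147 0.114     ]
```

```bash
python3 -m inch '[[[8.5,-0.1,0,-3,0,0,0],[8.5,0,0,-3,0,0,0],[8.5,0,0,-3,0,0,0],[8.5,0,0,-2.5,0,0,0],[8.5,0,0,-1.25,0,0,0],[8.5,0,0,0,0,0,0],[5.5,0,0,0,0,0,0],[5.5,0,0,0,0,0,0]]]' && python3 -m inch '[[[5.5,0,0,0,0,0,0],[5.5,0,0,0,0,0,0],[5.5,0,0,0,0,0,0],[5.5,0,0,0,0,0,0],[5.5,0,0,0,0,0,0]]]'
python3 - <<'E'
from h import *
c=snap('wrist','w2'); print(tcp_to_tips,get_state()['tcp_pos'])
E
```

```text
time: 2.07
tcp_pos: [0.4369, 0.2177, 0.1177]
ee_rot: [3.141, 0.002, 3.137]
contact_force: [-2.2, -3.0, 14.9]
gripper_width: 0.0636
grip_force: 16.6
time: 2.48
tcp_pos: [0.4371, 0.2176, 0.1186]
ee_rot: [3.14, 0.003, 3.137]
contact_force: [-3.5, -0.1, 9.2]
gripper_width: 0.0612
grip_force: 62.8
0.0726 [0.43706733 0.21765041 0.11860603]
```

View pics/w2.png

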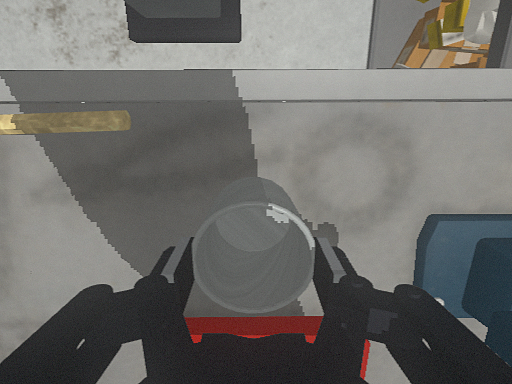

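```bash
python3 -m inch '[[[5.5,0,0,0.8,0,0,0],[5.5,-0.5,0,2.2,0,0,0],[5.5,-1,0,2.6,0,0,0],[5.5,-1,0,2.8,0,0,0],[5.5,0,0,2.8,0,0,0],[5.5,0,-2.6,0,0,0,0],[5.5,0,-3.6,0,0,0,0],[5.5,0,-3.6,0,0,0,0]]]' && python3 -m inch '[[[5.5,0,-3.6,0,0,0,0],[5.5,0,-3.6,0,0,0,0],[5.5,0,-3.6,0,0,0,0],[5.5,1,-1,0,0,0,0],[5.5,2.8,-2.4,0,0,0,0],[5.5,2.8,-2.4,0,0,0,0],[5.5,2.8,-2.4,0,0,0,0],[5.5,2.8,-2.4,0,0,0,0]]]'&& python3 -m inch '[[[5.5,2.6,-1.6,0,0,0,0],[5.5,0,0,0,0,0,0],[5.5,0,0,0,0,0,0]]]'
python3 - <<'E'
from h import *
c=snap('wrist','w3'); print(get_state()['tcp_pos'],get_state()['gripper_width'])
E
```

```text
time: 3.2
tcp_pos: [0.4116, 0.1186, 0.2304]
ee_rot: [3.141, 0.004, 3.139]
contact_force: [0.8, 0.7, -0.8]
gripper_width: 0.0613
grip_force: 65.5
time: 3.87
tcp_pos: [0.5351, -0.0961, 0.2299]
ee_rot: [-3.141, 0.002, 3.136]
contact_force: [1.0, 0.1, -0.6]
gripper_width: 0.061
grip_force: 65.6
time: 4.12
tcp_pos: [0.5608, -0.1117, 0.2287]
ee_rot: [3.142, 0.0, 3.135]
contact_force: [-0.2, 1.3, -0.8]
gripper_width: 0.0611
grip_force: 65.6
[ 0.55982524 -0.11091605  0.22877823] 0.06087191929932813
```

View pics/w3.png

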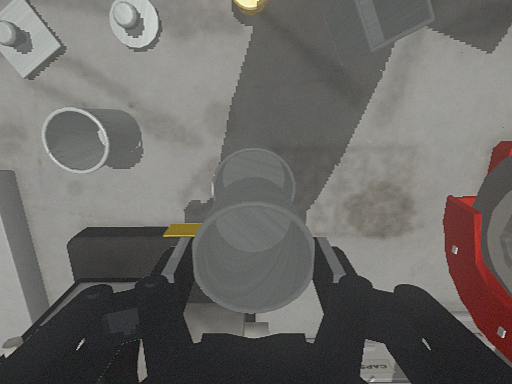

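The wrist view has the held cup in front of the pot, whose rim arc tops out at about (253,148). The middle cup's rim is at (76,140) and the round lid's knob at (125,13). I'll check these against projections.

Run:
```python
from h import *
c=np.load('pics/w3.npz')
def circ(x,y,z,r):
    t=np.linspace(0,6.28,60); p=np.array([proj(c,[x+r*np.cos(a),y+r*np.sin(a),z]) for a in t]); return p.min(0).round(),p.max(0).round()
print('pot',circ(.560,-.1107,.046,.039),'foot',circ(.5598,-.111,.110,.029),'rim',circ(.5598,-.111,.171,.032))
print('mid',circ(.51,-.2475,.076,.0255), ray(c,75.5,140,.076)); print('knob',ray(c,125,13,.028),'disc',ray(c,134,22,.0095))
```

```text
pot (array([212., 146.]), array([296., 227.])) foot (array([213., 174.]), array([295., 251.])) rim (array([191., 199.]), array([318., 311.]))
mid (array([ 43., 104.]), array([110., 171.])) [ 0.51092569 -0.24862661  0.076     ]
knob [ 0.41257352 -0.21696493  0.028     ] disc [ 0.41477425 -0.21713537  0.0095    ]
```

```bash
python3 -m inch '[[[5.5,0,0,-3,0,0,0],[5.5,0,0,-2.5,0,0,0],[5.5,0,0,-2,0,0,0],[5.5,0,0,-1.5,0,0,0],[5.5,0,0,-0.9,0,0,0],[5.5,0,0,-0.4,0,0,0],[5.5,0,0,0,0,0,0]]]' && python3 -m inch '[[[5.5,0,0,-0.2,0,0,0],[5.5,0,0,0,0,0,0]]]'
```

```text
time: 4.75
tcp_pos: [0.5593, -0.1104, 0.1256]
ee_rot: [3.141, -0.0, 3.137]
contact_force: [0.1, 1.0, -0.3]
gripper_width: 0.0612
grip_force: 65.6
time: 4.92
tcp_pos: [0.56, -0.111, 0.1243]
ee_rot: [-3.141, 0.001, 3.136]
contact_force: [0.4, 0.2, -0.8]
gripper_width: 0.061
grip_force: 65.6
```

Still about 2.5 mm above the floor.

```bash
python3 -m inch '[[[5.5,0,0,-0.2,0,0,0],[5.5,0,0,0,0,0,0]]]'; python3 -m inch '[[[5.5,0,0,-0.1,0,0,0],[5.5,0,0,0,0,0,0]]]'
```

```text
time: 5.08
tcp_pos: [0.5599, -0.1111, 0.1218]
ee_rot: [-3.141, 0.001, 3.136]
contact_force: [0.0, -0.6, 0.3]
gripper_width: 0.0608
grip_force: 65.8
time: 5.25
tcp_pos: [0.5601, -0.1112, 0.1217]
ee_rot: [-3.141, 0.002, 3.136]
contact_force: [-1.2, 0.5, 9.6]
gripper_width: 0.0612
grip_force: 66.6
```

```bash
python3 -m inch '[[[8.5,0,0,0,0,0,0],[8.5,0,0,0,0,0,0],[8.5,0,0,0.5,0,0,0],[8.5,0,0,2,0,0,0],[8.5,0,0,3,0,0,0],[8.5,0,0,3,0,0,0],[8.5,-0.5,-1.5,1.5,0,0,0],[8.5,-1.2,-3,0,0,0,0]]]' && python3 -m inch '[[[8.5,-1.2,-3.2,0,0,0,0],[8.5,-1.2,-3.2,0,0,0,0],[8.5,-0.8,-2.8,0,0,0,0],[8.5,0,0,0,0,0,0],[8.5,0,0,0,0,0,0]]]'
python3 - <<'E'
from h import *
c=snap('wrist','w4'); t=snap('top','top4');print(get_state()['tcp_pos'])
def circ(x,y,z,r):
    a=np.linspace(0,6.28,60); p=np.array([proj(c,[x+r*np.cos(i),y+r*np.sin(i),z]) for i in a]); return p.min(0).round(),p.max(0).round()
print(circ(.5105,-.248,.076,.0255),circ(.56,-.111,.064,.032),circ(.56,-.111,.046,.039))
E
```

```text
time: 5.92
tcp_pos: [0.5445, -0.155, 0.2247]
ee_rot: [-3.14, 0.006, 3.14]
contact_force: [0.7, -0.8, 0.2]
gripper_width: 0.0849
grip_force: 0.0
time: 6.33
tcp_pos: [0.5102, -0.2494, 0.2205]
ee_rot: [3.141, -0.0, 3.133]
contact_force: [-0.0, 0.4, -0.4]
gripper_width: 0.085
grip_force: 0.0
[ 0.51071202 -0.24768563  0.22045665]
(array([223., 172.]), array([287., 233.])) (array([373., 217.]), array([446., 281.])) (array([358., 202.]), array([441., 277.]))
```

View pics/w4.png

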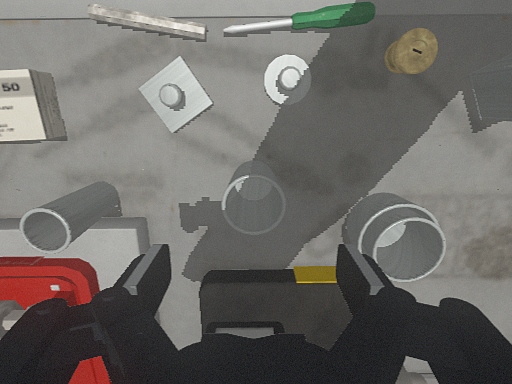

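The middle cup's rim spans x 222–286 and y 173–235, which matches the prediction. At (403,241) the pot and wide-cup rims also match their predicted extents for a nested pair. Grasping the middle cup.

```bash
python3 -m inch '[[[8.5,0,0,-3,0,0,0],[8.5,0,0,-3,0,0,0],[8.5,0,0,-2,0,0,0],[8.5,0,0,-0.5,0,0,0],[8.5,0,0,0,0,0,0],[4,0,0,0,0,0,0],[4,0,0,0,0,0,0],[4,0,0,0,0,0,0]]]' && python3 -m inch '[[[4,0,0,0,0,0,0],[4,0,0,0,0,0,0],[4,0,0,0,0,0,0],[4,0,0,0,0,0,0],[4,0,0,0,0,0,0]]]'
```

```text
time: 7.1
tcp_pos: [0.5114, -0.2482, 0.1369]
ee_rot: [-3.14, 0.002, 3.136]
contact_force: [0.2, -1.4, 1.1]
gripper_width: 0.051
grip_force: 0.3
time: 7.52
tcp_pos: [0.5114, -0.2484, 0.1375]
ee_rot: [-3.14, 0.003, 3.136]
contact_force: [-1.5, 1.3, 9.2]
gripper_width: 0.0477
grip_force: 60.1
```

```bash
python3 -m inch '[[[4,0,0,0.8,0,0,0],[4,0,0,2.2,0,0,0],[4,0,0,2.6,0,0,0],[4,0,0,2.8,0,0,0],[4,0,0.5,1.4,0,0,0],[4,1,2.8,0,0,0,0],[4,1.2,3.2,0,0,0,0],[4,1.2,3.2,0,0,0,0]]]' && python3 -m inch '[[[4,1,3,0,0,0,0],[4,0.5,1.1,0,0,0,0],[4,0,0,0,0,0,0],[4,0,0,0,0,0,0]]]'
python3 - <<'E'
from h import *
c=snap('wrist','w5');print(get_state()['tcp_pos'],get_state()['gripper_width'])
cv2.imwrite('pics/w5c.png',cv2.resize(c['frame'][110:310,150:360,::-1],None,fx=3,fy=3)[:600,:])
def circ(x,y,z,r):
    a=np.linspace(0,6.28,60); p=np.array([proj(c,[x+r*np.cos(i),y+r*np.sin(i),z]) for i in a]); return ((p.min(0)-[150,110])*3).round(),((p.max(0)-[150,110])*3).round()
for X in [(.56,-.111,.064,.032),(.56,-.111,.046,.039)]: print(circ(*X))
E
```

```text
time: 8.18
tcp_pos: [0.5448, -0.1505, 0.2348]
ee_rot: [-3.141, 0.002, 3.134]
contact_force: [0.6, -0.0, -0.4]
gripper_width: 0.0479
grip_force: 62.2
time: 8.52
tcp_pos: [0.5598, -0.1097, 0.2339]
ee_rot: [-3.141, 0.0, 3.138]
contact_force: [-0.8, -0.7, -1.1]
gripper_width: 0.0477
grip_force: 62.2
[ 0.55960568 -0.11041889  0.23379643] 0.04758538208162662
(array([196., 143.]), array([414., 351.]))
(array([181., 109.]), array([430., 348.]))
```

View pics/w5c.png

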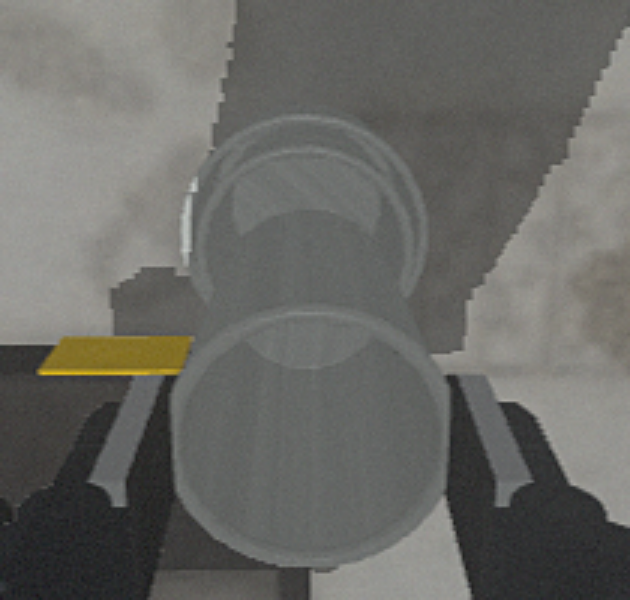

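The zoomed view shows the wide cup's rim (x 197–418) concentric inside the pot's rim (181–428), within 1 mm of the prediction. Lowering the middle cup.

```bash
python3 -m inch '[[[4,0.1,0,-2.5,0,0,0],[4,0,0,-2.2,0,0,0],[4,0,0,-2,0,0,0],[4,0,0,-1.2,0,0,0],[4,0,0,-0.6,0,0,0],[4,0,0,-0.2,0,0,0],[4,0,0,0,0,0,0]]]' && python3 -m inch '[[[4,0,0,-0.2,0,0,0],[4,0,0,0,0,0,0]]]'
```

```text
time: 9.15
tcp_pos: [0.5606, -0.1109, 0.1465]
ee_rot: [-3.142, -0.0, 3.135]
contact_force: [0.2, -0.5, -0.7]
gripper_width: 0.048
grip_force: 62.2
time: 9.32
tcp_pos: [0.561, -0.1104, 0.145]
ee_rot: [-3.141, 0.001, 3.136]
contact_force: [-0.5, -0.1, -1.5]
gripper_width: 0.0478
grip_force: 62.3
```

```bash
python3 -m inch '[[[4,0,0,-0.2,0,0,0],[4,0,0,0,0,0,0]]]'&& python3 -m inch '[[[8.5,0,0,0,0,0,0],[8.5,0,0,0,0,0,0],[8.5,0,0,0.5,0,0,0],[8.5,0,0,2,0,0,0],[8.5,0,0,3,0,0,0],[8.5,0,0,3,0,0,0],[8.5,0,-1.6,1.4,0,0,0],[8.5,-0.4,-3.5,0,0,0,0]]]' && python3 -m inch '[[[8.5,-0.4,-3.5,0,0,0,0],[8.5,-0.4,-3.5,0,0,0,0],[8.5,-0.4,-3.5,0,0,0,0],[8.5,-0.4,-3.5,0,0,0,0],[8.5,-0.4,-3.5,0,0,0,0],[8.5,-0.4,-3.5,0,0,0,0],[8.5,-0.4,-3.5,0,0,0,0],[8.5,-0.4,0,0,0,0,0]]]' &&  python3 -m inch '[[[8.5,0,0,0,0,0,0],[8.5,0,0,0,0,0,0]]]'
python3 - <<'E'
from h import *
w=np.load('pics/w4.npz');print('w4',ray(w,46,230,.091))
c=snap('wrist','w6');s=get_state();print(s['tcp_pos'],s['joint_pos'])
a=np.linspace(0,6.28,60); p=np.array([proj(c,[.5248+.019*np.cos(i),-.4068+.019*np.sin(i),.091]) for i in a]);print(p.min(0),p.max(0))
E
```

```text
time: 9.48
tcp_pos: [0.5613, -0.1103, 0.1436]
ee_rot: [-3.141, 0.002, 3.136]
contact_force: [-1.2, -1.0, 4.4]
gripper_width: 0.0474
grip_force: 62.8
time: 10.15
tcp_pos: [0.5581, -0.1593, 0.246]
ee_rot: [-3.14, 0.006, 3.14]
contact_force: [1.0, -1.5, 0.1]
gripper_width: 0.0851
grip_force: 0.0
time: 10.82
tcp_pos: [0.5237, -0.4117, 0.2406]
ee_rot: [-3.14, -0.0, 3.132]
contact_force: [-0.6, 0.1, -0.3]
gripper_width: 0.0853
grip_force: 0.0
time: 10.98
tcp_pos: [0.5245, -0.4058, 0.2414]
ee_rot: [3.141, -0.0, 3.135]
contact_force: [-0.3, 0.7, -0.6]
gripper_width: 0.0847
grip_force: 0.0
w4 [ 0.52515027 -0.40780252  0.091     ]
[ 0.5248122  -0.40521942  0.24161444] [-7.84024006e-01  4.74183402e-01  1.93264966e-01  1.29012899e+00
  2.75078058e-04 -7.78962811e-01]
[228.50042242 178.75464865] [275.02353002 222.71513995]
```

View pics/w6.png

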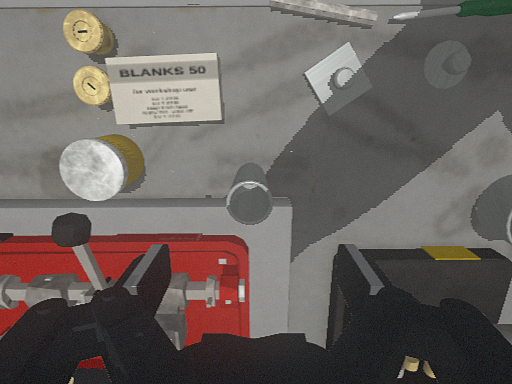

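The wrist view puts the slim cup's rim at about (249.5,201), some 1 mm off the estimate. The red machine's base edge is at row 237, its shaft end at (235,290) and its lever knob at (70,230), so I'll check finger clearance there.

Run:
```python
from h import *
c=np.load('pics/w6.npz')
print('rim',ray(c,249.5,201,.091))
for n,u,v,zs in [('rededge',150,237,(.03,.06)),('shaft',205,272,(.05,.09,.12)),('knob',72,212,(.08,.12,.16)),('knobR',92,230,(.08,.12,.16))]:
    for z in zs: print(n,ray(c,u,v,z).round(3))
b=np.load('pics/sc0.npz'); t=np.load('pics/top0.npz')
# knob triangulation: scene (304,261), top (394.5,213)
def r(c,u,v): return -c['R'].T@c['t'], c['R'].T@np.linalg.inv(c['mtx'])@np.array([u,v,1.])
o1,d1=r(b,304.5,261);o2,d2=r(c,72,230)
s=np.linalg.lstsq(np.c_[d1,-d2],o2-o1,rcond=None)[0];print(o1+d1*s[0],o2+d2*s[1])
```

```text
rim [ 0.52456662 -0.40864681  0.091     ]
rededge [ 0.586 -0.518  0.03 ]
rededge [ 0.572 -0.506  0.06 ]
shaft [ 0.617 -0.457  0.05 ]
shaft [ 0.591 -0.449  0.09 ]
shaft [ 0.572 -0.443  0.12 ]
knob [ 0.537 -0.563  0.08 ]
knob [ 0.522 -0.536  0.12 ]
knob [ 0.507 -0.509  0.16 ]
knobR [ 0.555 -0.549  0.08 ]
knobR [ 0.536 -0.524  0.12 ]
knobR [ 0.518 -0.499  0.16 ]
[ 0.53541731 -0.53717495  0.12205476] [ 0.53523728 -0.53718262  0.12197757]
```

```bash
python3 -m inch '[[[8.5,0,-0.3,-2.5,0,0,0],[8.5,0,0,-2.5,0,0,0],[8.5,0,0,-2.2,0,0,0],[8.5,0,0,-1.4,0,0,0],[6,0,0,0,0,0,0],[3,0,0,0,0,0,0],[3,0,0,0,0,0,0],[3,0,0,0,0,0,0]]]' && python3 -m inch '[[[3,0,0,0,0,0,0],[3,0,0,0,0,0,0],[3,0,0,0,0,0,0],[3,0,0,0,0,0,0],[3,0,0,0,0,0,0],[3,0,0,0,0,0,0]]]'
```

```text
time: 11.7
tcp_pos: [0.5254, -0.4089, 0.1571]
ee_rot: [-3.14, 0.002, 3.137]
contact_force: [-0.4, -0.2, -0.7]
gripper_width: 0.0383
grip_force: 0.0
time: 12.2
tcp_pos: [0.5253, -0.4091, 0.1577]
ee_rot: [-3.14, 0.003, 3.136]
contact_force: [0.0, 1.4, 6.2]
gripper_width: 0.0337
grip_force: 59.0
```

```bash
python3 -m inch '[[[3,0,0,0.8,0,0,0],[3,0,0,2.2,0,0,0],[3,0,0,2.8,0,0,0],[3,0,0,3,0,0,0],[3,0,1.2,2,0,0,0],[3,0.4,3.6,0,0,0,0],[3,0.4,3.6,0,0,0,0],[3,0.4,3.6,0,0,0,0]]]' && python3 -m inch '[[[3,0.4,3.6,0,0,0,0],[3,0.5,3.6,0,0,0,0],[3,0.5,3.6,0,0,0,0],[3,0.5,3.6,0,0,0,0],[3,0.5,2.7,0,0,0,0],[3,0,0.8,0,0,0,0],[3,0,0,0,0,0,0],[3,0,0,0,0,0,0]]]'
```

```text
time: 12.87
tcp_pos: [0.5365, -0.2882, 0.2649]
ee_rot: [-3.14, 0.002, 3.135]
contact_force: [0.5, 0.3, -0.7]
gripper_width: 0.0337
grip_force: 60.0
time: 13.53
tcp_pos: [0.5608, -0.1101, 0.2642]
ee_rot: [-3.141, 0.001, 3.137]
contact_force: [-0.1, -0.7, -0.7]
gripper_width: 0.0336
grip_force: 60.0
```

Down 9.75 cm in all to the floor.

```bash
python3 -m inch '[[[3,0,0,-2.2,0,0,0],[3,0,0,-2.2,0,0,0],[3,0,0,-2,0,0,0],[3,0,0,-1.6,0,0,0],[3,0,0,-0.9,0,0,0],[3,0,0,-0.3,0,0,0],[3,0,0,0,0,0,0]]]' && python3 -m inch '[[[3,0,0,-0.2,0,0,0],[3,0,0,0,0,0,0]]]' && python3 -m inch '[[[3,0,0,-0.2,0,0,0],[3,0,0,0,0,0,0]]]'
```

```text
time: 14.12
tcp_pos: [0.5606, -0.111, 0.1711]
ee_rot: [3.141, -0.001, 3.135]
contact_force: [0.7, -0.6, -0.6]
gripper_width: 0.0336
grip_force: 60.0
time: 14.28
tcp_pos: [0.5611, -0.1105, 0.1701]
ee_rot: [-3.141, 0.001, 3.136]
contact_force: [-0.5, 0.3, -1.6]
gripper_width: 0.034
grip_force: 60.0
time: 14.45
tcp_pos: [0.5608, -0.1101, 0.1677]
ee_rot: [-3.141, 0.001, 3.136]
contact_force: [0.2, -0.1, -1.0]
gripper_width: 0.0339
grip_force: 60.0
```

```bash
python3 - <<'E'
from h import *
for f,T,w,m in [('w5',(.5596,-.1104,.2338),.0477,'inner tip corner approx px (204.5,235)'),('w6',(.5248,-.4052,.2416),.085,'(168,245)'),('w1',(.4378,.2164,.2435),.085,'(168,247)')]:
    c=np.load(f'pics/{f}.npz'); print(m)
    for L in (.058,.062,.066,.070,.074,.078,.082):
        print(L,[proj(c,[T[0]+dx,T[1]-w/2,T[2]-L]).round() for dx in(-.011,.011)])
E
python3 -m inch '[[[3,0,0,-0.1,0,0,0],[3,0,0,0,0,0,0]]]'
```

```text
inner tip corner approx px (204.5,235)
0.058 [array([204., 240.]), array([206., 278.])]
0.062 [array([205., 237.]), array([207., 274.])]
0.066 [array([206., 233.]), array([208., 270.])]
0.07 [array([207., 230.]), array([209., 266.])]
0.074 [array([208., 227.]), array([210., 262.])]
0.078 [array([209., 224.]), array([211., 258.])]
0.082 [array([210., 221.]), array([212., 255.])]
(168,245)
0.058 [array([169., 242.]), array([173., 280.])]
0.062 [array([171., 238.]), array([175., 276.])]
0.066 [array([173., 235.]), array([176., 271.])]
0.07 [array([175., 232.]), array([178., 267.])]
0.074 [array([177., 228.]), array([180., 264.])]
0.078 [array([179., 226.]), array([182., 260.])]
0.082 [array([180., 223.]), array([183., 257.])]
(168,247)
0.058 [array([169., 241.]), array([173., 280.])]
0.062 [array([171., 238.]), array([175., 275.])]
0.066 [array([173., 234.]), array([177., 271.])]
0.07 [array([175., 231.]), array([179., 267.])]
0.074 [array([177., 228.]), array([180., 263.])]
0.078 [array([179., 225.]), array([182., 260.])]
0.082 [array([181., 222.]), array([184., 256.])]
time: 14.62
tcp_pos: [0.5609, -0.11, 0.1667]
ee_rot: [-3.141, 0.001, 3.136]
contact_force: [0.2, 0.5, 1.3]
gripper_width: 0.0339
grip_force: 60.2
```

```bash
python3 -m inch '[[[6,0,0,0,0,0,0],[6.5,0,0,0,0,0,0],[6.5,0,0,0.5,0,0,0],[6.5,0,0,2,0,0,0],[6.5,0,0,3,0,0,0],[6.5,0,0,2.5,0,0,0],[5,-1,-1,0,0,0,0],[5,-2.9,-2,0,0,0,0]]]' && python3 -m inch '[[[5,-2.9,-2.1,0,0,0,0],[5,-2.9,-2.1,0,0,0,0],[5,-2.9,-2.1,0,0,0,0],[5,-2.1,-1.4,0,0,0,0],[5,0,0,0,0,0,0],[5,0,0,0,0,0,0],[5,0,0,0,0,0,0]]]'
python3 - <<'E'
from h import *
c=snap('wrist','w7');s=get_state();print(s['tcp_pos'],s['gripper_width'])
g=cv2.cvtColor(c['frame'],cv2.COLOR_RGB2GRAY)
x,y=proj(c,[.414,-.217,.0095]);x,y=int(x),int(y);print(x,y)
r=g[y-45:y+45,x-45:x+45]
e=[cv2.HoughCircles(cv2.GaussianBlur(r,(3,3),0),cv2.HOUGH_GRADIENT,1,5,param1=80,param2=12,minRadius=a,maxRadius=b) for a,b in((9,16),(24,34))]
for q,z in zip(e,(.024,.0095)):
    if q is not None:
        for k in q[0][:3]: print(k,ray(c,k[0]+x-45,k[1]+y-45,z))
E
```

```text
time: 15.28
tcp_pos: [0.5239, -0.1397, 0.2478]
ee_rot: [-3.14, 0.004, 3.139]
contact_force: [-0.7, -1.0, -0.2]
gripper_width: 0.05
grip_force: 0.0
time: 15.87
tcp_pos: [0.4139, -0.2171, 0.2466]
ee_rot: [-3.141, 0.001, 3.135]
contact_force: [0.6, 0.3, 0.3]
gripper_width: 0.0503
grip_force: 0.0
[ 0.41417722 -0.2168784   0.24648998] 0.04991604476785094
253 175
[46.5 49.5 12.1] [ 0.41513252 -0.21569163  0.024     ]
```

```bash
python3 -m inch '[[[5,0.05,0.05,-3.2,0,0,0],[5,0,0,-3.5,0,0,0],[5,0,0,-3.5,0,0,0],[5,0,0,-3,0,0,0],[5,0,0,-1.7,0,0,0],[5,0,0,-0.9,0,0,0],[5,0,0,-0.3,0,0,0],[5,0,0,0,0,0,0]]]' && python3 -m inch '[[[1,0,0,0,0,0,0],[1,0,0,0,0,0,0],[1,0,0,0,0,0,0],[1,0,0,0,0,0,0],[1,0,0,0,0,0,0],[1,0,0,0,0,0,0],[1,0,0,0,0,0,0],[1,0,0,0,0,0,0]]]'
```

```text
time: 16.58
tcp_pos: [0.4147, -0.2162, 0.0852]
ee_rot: [3.141, -0.0, 3.137]
contact_force: [-0.6, -0.0, -0.5]
gripper_width: 0.0501
grip_force: 0.0
time: 17.25
tcp_pos: [0.4148, -0.2169, 0.0866]
ee_rot: [-3.14, 0.002, 3.136]
contact_force: [-0.1, 0.7, 5.9]
gripper_width: 0.0173
grip_force: 58.4
```

```bash
python3 -m inch '[[[1,0,0,0.8,0,0,0],[1,0,0,2.2,0,0,0],[1,0,0,3,0,0,0],[1,0,0,3,0,0,0],[1,0,0,3,0,0,0],[1,0,0,3,0,0,0],[1,0,0,0,0,0,0],[1,0,0,0,0,0,0]]]'
python3 - <<'E'
from h import *
print(get_state()['tcp_pos'],get_state()['gripper_width'])
c=np.load('pics/w7.npz'); print('proj',proj(c,[.56,-.11,.1]))
t=snap('top','top8'); x,y=proj(t,[.56,-.11,.1]); print(x,y)
x,y=int(x),int(y)
cv2.imwrite('pics/top8c.png',cv2.resize(t['frame'][y-25:y+25,x-30:x+30,::-1],None,fx=10,fy=10,interpolation=cv2.INTER_CUBIC))
g=cv2.resize(cv2.cvtColor(t['frame'],cv2.COLOR_RGB2GRAY)[y-25:y+25,x-25:x+25],None,fx=8,fy=8,interpolation=cv2.INTER_CUBIC)
for r,z in ((.019,.1),(.0255,.082),(.032,.064),(.039,.046)):
    R=r*396/(1.153-z)*8
    q=cv2.HoughCircles(cv2.GaussianBlur(g,(5,5),0),cv2.HOUGH_GRADIENT,1,10,param1=60,param2=15,minRadius=int(R-4),maxRadius=int(R+4))
    if q is not None:
        for k in q[0][:2]: print(r,k,ray(t,(k[0]+.5)/8-.5+x-25,(k[1]+.5)/8-.5+y-25,z).round(4))
E
```

```text
time: 17.92
tcp_pos: [0.4146, -0.2168, 0.2376]
ee_rot: [-3.139, 0.003, 3.136]
contact_force: [0.2, -0.4, -2.3]
gripper_width: 0.0174
grip_force: 58.7
[ 0.41455173 -0.216849    0.23762629] 0.01739893677502434
proj [366.17592429 345.81915249]
235.17710489774691 191.91311883375843
```

```bash
python3 -m inch '[[[1,2.5,0.6,0,0,0,0],[1,3,0.7,0,0,0,0],[1,3,0.7,0,0,0,0],[1,2.5,0.7,0,0,0,0],[1,0.5,0,0,0,0,0],[1,0,0,0,0,0,0],[1,0,0,0,0,0,0]]]'
python3 - <<'E'
from h import *
c=snap('wrist','w8');print(get_state()['tcp_pos'])
g=cv2.cvtColor(c['frame'],cv2.COLOR_RGB2GRAY); P=proj(c,[.5605,-.110,.1]); print(P)
x,y=P.astype(int); S=4; h=60
r=cv2.resize(g[y-h:y+h,x-h:x+h],None,fx=S,fy=S,interpolation=cv2.INTER_CUBIC)
for rad,z in ((.019,.1),(.0165,.1),(.0255,.082),(.032,.064)):
    a=np.linspace(0,6.28,60); p=np.array([proj(c,[.5605+rad*np.cos(i),-.110+rad*np.sin(i),z]) for i in a]); e=(p.max(0)-p.min(0))/2; R=e.mean()*S
    q=cv2.HoughCircles(cv2.GaussianBlur(r,(5,5),0),cv2.HOUGH_GRADIENT,1,8,param1=50,param2=10,minRadius=int(R-6),maxRadius=int(R+6))
    print(rad,e,R)
    if q is not None:
        for k in q[0][:3]: print('  ',k,ray(c,(k[0]+.5)/S-.5+x-h,(k[1]+.5)/S-.5+y-h,z).round(4))
E
```

```text
time: 18.55
tcp_pos: [0.5285, -0.1893, 0.2341]
ee_rot: [3.14, -0.003, 3.137]
contact_force: [-0.0, -0.2, -1.5]
gripper_width: 0.0175
grip_force: 58.7
[ 0.52817996 -0.18945984  0.23452725]
[352.7061781  245.46841255]
0.019 [24.01180213 21.49718981] 91.01798388975803
   [239.5 231.5  88.6] [ 0.5579 -0.1112  0.1   ]
   [235.5 238.5  92. ] [ 0.5594 -0.1119  0.1   ]
   [247.5 228.5  95.3] [ 0.5572 -0.1097  0.1   ]
0.0165 [20.85046824 18.6658796 ] 79.03269567947635
   [259.5 237.5  81.1] [ 0.5592 -0.1071  0.1   ]
   [248.5 251.5  82.1] [ 0.5623 -0.109   0.1   ]
   [228.5 251.5  77.6] [ 0.5623 -0.113   0.1   ]
0.0255 [29.94637485 27.1431795 ] 114.1791087045628
   [225.5 210.5 112.8] [ 0.5621 -0.1079  0.082 ]
   [234.5 212.5 116.1] [ 0.5626 -0.1059  0.082 ]
   [213.5 220.5 112.8] [ 0.5645 -0.1102  0.082 ]
0.032 [35.09668983 32.15292499] 134.4992296425028
   [217.5 190.5 133.9] [ 0.5659 -0.1037  0.064 ]
   [209.5 221.5 132.8] [ 0.5738 -0.1048  0.064 ]
   [195.5 219.5 139.4] [ 0.5733 -0.1081  0.064 ]
```

The slim cup's rim is measured at about (0.559, -0.111), which agrees with the release point. Moving over it and lowering.

```bash
python3 -m inch '[[[1,1,2.5,0,0,0,0],[1,1.2,3,0,0,0,0],[1,1,2.4,0,0,0,0],[1,0,0,0,0,0,0],[1,0,0,-1.2,0,0,0],[1,0,0,-1.2,0,0,0],[1,0,0,-0.8,0,0,0],[1,0,0,0,0,0,0]]]' && python3 -m inch '[[[1,0,0,0,0,0,0],[1,0,0,-0.5,0,0,0],[1,0,0,-0.5,0,0,0],[1,0,0,-0.3,0,0,0],[1,0,0,0,0,0,0],[1,0,0,0,0,0,0]]]'
```

```text
time: 19.27
tcp_pos: [0.5597, -0.1109, 0.2019]
ee_rot: [3.141, -0.003, 3.135]
contact_force: [-0.1, 0.6, 0.2]
gripper_width: 0.0169
grip_force: 58.8
time: 19.77
tcp_pos: [0.5611, -0.1105, 0.1902]
ee_rot: [3.141, -0.0, 3.136]
contact_force: [0.0, 0.3, -0.2]
gripper_width: 0.0173
grip_force: 58.8
```

```bash
python3 -m inch '[[[1,0,0,-0.2,0,0,0],[1,0,0,-0.2,0,0,0],[1,0,0,-0.2,0,0,0],[1,0,0,0,0,0,0],[1,0,0,0,0,0,0]]]' && python3 -m inch '[[[1,0,0,-0.2,0,0,0],[1,0,0,0,0,0,0],[1,0,0,0,0,0,0]]]'
```

```text
time: 20.18
tcp_pos: [0.5611, -0.1105, 0.1842]
ee_rot: [3.142, -0.0, 3.136]
contact_force: [0.1, 0.3, -0.9]
gripper_width: 0.0174
grip_force: 58.8
time: 20.43
tcp_pos: [0.5612, -0.1105, 0.1823]
ee_rot: [3.142, -0.0, 3.136]
contact_force: [-0.5, 0.7, -0.1]
gripper_width: 0.0171
grip_force: 58.8
```

Spigot is 4 mm in with no contact. Going on to the seat at about 0.1806.

```bash
python3 -m inch '[[[1,0,0,-0.1,0,0,0],[1,0,0,0,0,0,0],[1,0,0,0,0,0,0]]]' && python3 -m inch '[[[1,0,0,-0.1,0,0,0],[1,0,0,0,0,0,0],[1,0,0,0,0,0,0]]]'
```

```text
time: 20.68
tcp_pos: [0.5612, -0.1105, 0.1813]
ee_rot: [3.142, -0.0, 3.136]
contact_force: [-1.0, 0.1, -1.2]
gripper_width: 0.0172
grip_force: 58.8
time: 20.93
tcp_pos: [0.5614, -0.1106, 0.1808]
ee_rot: [-3.141, 0.001, 3.136]
contact_force: [-0.5, 0.3, 3.1]
gripper_width: 0.0175
grip_force: 59.1
```

Contact comes at the predicted seat height. Releasing and backing off.

```bash
python3 -m inch '[[[4,0,0,0,0,0,0],[4,0,0,0,0,0,0],[4,0,0,0,0,0,0],[4,0,0,1,0,0,0],[4,0,0,2.5,0,0,0],[4,0,0,3,0,0,0],[4,0,0,3,0,0,0],[4,0,0,0,0,0,0]]]' && python3 -m inch '[[[4,0,0,0,0,0,0],[4,0,0,0,0,0,0]]]'
python3 - <<'E'
from h import *
c=snap('wrist','w9');print(get_state()['tcp_pos'])
g=cv2.cvtColor(c['frame'],cv2.COLOR_RGB2GRAY); P=proj(c,[.5605,-.1105,.1035]); print(P)
x,y=P.astype(int); S=4; h=60
r=cv2.resize(g[y-h:y+h,x-h:x+h],None,fx=S,fy=S,interpolation=cv2.INTER_CUBIC)
for rad,z in ((.022,.1035),(.010,.118),(.0255,.082),(.039,.046)):
    a=np.linspace(0,6.28,60); p=np.array([proj(c,[.5605+rad*np.cos(i),-.110+rad*np.sin(i),z]) for i in a]); e=(p.max(0)-p.min(0))/2; R=e.mean()*S
    q=cv2.HoughCircles(cv2.GaussianBlur(r,(5,5),0),cv2.HOUGH_GRADIENT,1,8,param1=50,param2=10,minRadius=int(R-6),maxRadius=int(R+6))
    if q is not None:
        for k in q[0][:3]: print(rad,k,ray(c,(k[0]+.5)/S-.5+x-h,(k[1]+.5)/S-.5+y-h,z).round(4))
E
```

```text
time: 21.6
tcp_pos: [0.5625, -0.111, 0.2818]
ee_rot: [-3.139, 0.008, 3.136]
contact_force: [0.9, -0.1, 0.5]
gripper_width: 0.0398
grip_force: 0.0
time: 21.77
tcp_pos: [0.561, -0.1105, 0.2754]
ee_rot: [-3.142, 0.0, 3.136]
contact_force: [0.8, 0.6, 0.5]
gripper_width: 0.0402
grip_force: 0.0
[ 0.56084778 -0.11043045  0.27477858]
[253.06425051 192.31927333]
0.01 [237.5  82.5  47. ] [ 0.5224 -0.1111  0.118 ]
0.0255 [237.5 224.5 108.3] [ 0.5626 -0.1116  0.082 ]
0.0255 [245.5 223.5 102.8] [ 0.5624 -0.1096  0.082 ]
0.0255 [203.5 196.5 102.8] [ 0.5556 -0.1196  0.082 ]
0.039 [235.5 177.5 141.9] [ 0.56   -0.1122  0.046 ]
0.039 [234.5 187.5 144.1] [ 0.5628 -0.1125  0.046 ]
0.039 [243.5 180.5 140.8] [ 0.5609 -0.1101  0.046 ]
```

Run:
```python
from h import *
c=np.load('pics/w9.npz'); g=cv2.cvtColor(c['frame'],cv2.COLOR_RGB2GRAY)
def box(x,y,z,r):
    a=np.linspace(0,6.28,90); p=np.array([proj(c,[x+r*np.cos(i),y+r*np.sin(i),z]) for i in a]); return np.r_[p.min(0),p.max(0)].round(1)
for n,z,r in(('disc',.1035,.022),('knob',.118,.010),('slim',.1,.019),('mid',.082,.0255),('wide',.064,.032),('pot',.046,.039)): print(n,box(.5605,-.1105,z,r))
u=253
print('col',g[125:250,u].tolist()); print('row192',g[192,195:312].tolist())
```

```text
disc [228.3 168.1 277.8 215.4]
knob [241.1 186.  265.  208.6]
slim [231.9 170.5 274.2 210.9]
mid [226.5 159.4 279.7 210.5]
wide [221.7 149.4 284.5 210.1]
pot [217.  140.  289.2 210.2]
col [98, 97, 100, 100, 99, 100, 99, 100, 101, 102, 102, 99, 97, 96, 99, 102, 121, 122, 108, 115, 101, 94, 101, 103, 109, 123, 114, 107, 98, 103, 102, 101, 101, 105, 101, 98, 110, 134, 109, 100, 102, 100, 102, 97, 112, 110, 114, 108, 115, 114, 109, 109, 112, 110, 115, 110, 113, 109, 112, 111, 109, 102, 100, 107, 109, 111, 116, 114, 112, 114, 111, 113, 109, 112, 114, 117, 112, 111, 113, 110, 110, 112, 109, 104, 103, 109, 108, 107, 110, 109, 91, 89, 106, 68, 72, 74, 56, 54, 49, 56, 64, 59, 58, 61, 59, 66, 61, 56, 61, 62, 62, 63, 64, 62, 61, 61, 64, 60, 61, 59, 62, 61, 63, 64, 68]
row192 [138, 136, 137, 144, 146, 143, 142, 142, 146, 141, 143, 139, 134, 137, 135, 135, 135, 134, 133, 138, 133, 137, 138, 124, 86, 102, 118, 116, 112, 115, 120, 110, 109, 113, 110, 111, 111, 110, 112, 112, 112, 109, 111, 111, 111, 112, 115, 108, 102, 107, 108, 111, 111, 111, 112, 115, 111, 115, 114, 115, 113, 116, 116, 113, 109, 108, 106, 101, 99, 116, 117, 110, 111, 110, 114, 111, 112, 116, 108, 114, 110, 108, 112, 107, 115, 116, 109, 115, 110, 100, 93, 93, 92, 93, 96, 97, 97, 102, 98, 94, 99, 95, 93, 93, 97, 94, 95, 93, 94, 86, 112, 140, 135, 130, 133, 136, 139]
```

The rim, disc and knob edges at rows 141, 150, 162, 169, 186 and 215 match the predicted seated nest: 140, 149, 159, 168, 186 and 215. Handing in.

```bash
python3 -c "
from workcell import *
print(finish_job())"
```

```text
the job is handed in; nothing more can be done
None
```

The three round cups are nested in the pot with the round lid seated on the slimmest; the last wrist image matched the predicted positions to within about 3 pixels, and the job was handed in at about 22 s (no verdict returned).

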